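# Set the slicing guide's stop to the red clip

### The arm

A 6-joint arm with a two-finger parallel gripper is mounted at the origin on a cart in front of the work surface, level with it; the furniture and walls round the work are solid. World frame = base frame: x ahead of the robot, y to its left, z up, the work surface at z = 0. Lengths are in m, angles in rad, forces in N, time in s.
With the tool pointing down it reaches from about 0.225 to 0.725 m from the base axis. Payload 3.1 kg.
Tool frame: the origin (TCP) lies midway between the tips of the shut fingers; the grasp point (between the pads) lies r.grip_depth behind it (r.grip_depth is the distance from the TCP to the grasp point, in m); z points along the fingers, y is the line along which they close (so a half turn about z gives the same grasp; the last joint's range is limited). The gripper opens to 85 mm and grips with 20 to 120 N. Pads are 22 mm wide; open, the fingers measure 114 mm over their backs; the gripper's body (76 mm by 85 mm) begins 54 mm behind the grasp point. The pads swing forward as they close: fully open they stand 13 mm farther back than shut.
Start: joints at [-1.256, 0.048, 0.099, 1.622, 0, 1.443], TCP at [0.225, -0.474, 0.204] pointing down, gripper open.
Joint ranges: [-2.91, 2.91], [-0.99, 1.94], [-1.21, 1.42], [-2.12, 2.29], [-1.49, 1.47], [-3.14, 3.14]. Speed limits (rad/s): [2.79, 2.79, 3.14, 3.14, 3.14, 3.14].

### API

Orientations are given as a unit quaternion [w, x, y, z].
In Python, from plant import r gives the robot as it stands.
- The arm moves only by the tool arm_command, never from a script. Its argument "moves" is a list of rows, each an object of numbers: "tx", "ty", "tz": the shift along the tool's x, y, z in mm; "roll": the turn about the tool's z in rad. A call has exactly 10 rows; each row shifts and turns the commanded pose from where the row before left it, along the tool's axes as they then stand; what a row does not reach is not made up. A row lasts 1/10 s, in which the tool goes at most 50 mm and 8.59 degrees, less where a joint would pass 70% of its speed; a pose out of reach is approached as far as the arm can. A call with a gripper value outside its range is refused whole. "fingers" is the opening, from 0 (shut) to 1 (fully open), set as the call begins (left out, the last holds). The fingers move at their own pace and stop on an object; "force" is the grip in N (left out, the last holds). Time passes only in rows, so rows that do not move let the fingers close, or fill a call up. It gives the time, the measured TCP pose, the force, the opening and the grip force at its end, in the units of the state.
- r.state(): the state, without advancing time (a new reading comes with each control period).
- r.capture(name): name is "scene" or "side" or "wrist"; returns a dict with "img" (384x512x3 uint8, blue, green, red), "fx", "fy", "cx", "cy" (pixels), "k1" (the pictures are not rectified: a ray, as slopes to the right and down, at radius r is drawn at 1 + k1 r^2 times it, then the intrinsics apply), "xyz" and "orientation" of the camera in the world; the wrist camera has in their place "mount" (4x4, takes a point from camera to tool coordinates, whose origin is the TCP and whose axes are the flange's). Camera axes: x right, y up, looking along -z (the intrinsics and any distortion apply to the point x, -y, -z); pixel columns grow to the right and rows downward; lengths in m; the calibration is good to about 2 mm. A picture is of the moment at which its call begins: read the wrist's pose just before it. There is no depth.
- r.job_done(): hands the job in; it is judged then, once.
The state is a dict: "time_s": time; "joint_positions": joint angles; "qd": joint speeds; "joint_torque": joint torques, N m; "tool_pos": TCP position; "tool_rot": TCP orientation; "ft_force": force on the tool from outside, world axes, zero at the start; "wrist_torque": the same for the moment, N m; "opening": finger opening in m; "grasp_force": force on a finger pad.
Only numpy, scipy, OpenCV 4.12 (cv2) and the standard library are available. Lean on these libraries where they do the work, as an engineer would, in place of code of your own. Each camera call takes 0.05 s, during which the arm holds its last target. There are 200 camera calls.

### The job

Set the slicing guide for the next batch: push its upright grey stop gently along the rail with your fingers, over any other notches, until it clicks into the notch at the red clip and stays seated there. Only push it, from one side at a time: do not pinch the stop between the fingers, and leave everything else on the counter where it stands. Finish with the hand clear of the guide.

Things in the scene. Friction and masses are not known exactly. Their poses are not given: they have to be found in the camera images.
- guide: slicing guide, fixed: dark wooden base 120 mm (its x) by 300 mm (its y), 16 mm thick, origin under its centre on the counter, +x away from the robot to 0.3 rad. An aluminium rail runs along its y through the middle, 16 mm wide, top 24 mm above the counter, with black end blocks 38 mm high (over the counter) at y = +-124 to +-134 mm
- stop (a joint): place of the stop along the guide's y, in m: 0 mid-rail, ends at -0.11 and 0.11, grows towards the guide's +y; starts between the two middle notches. Slides with about 1 N of friction; a ridge takes about 8 N, then, 2 or 3 mm on, a spring ball pulls it by itself into the notch's middle, 5.5 mm past the ridge, and holds it there. It goes either way, and back if overshot
- stop_mark (a point): centre of the stop's top edge, 66 mm above the counter. The stop is an upright grey fence, captive on the rail: 90 mm across the rail, 26 mm thick along it including two dark rubber faces (each 13 mm from this point), underside 18 mm above the counter. A white pointer on its robot-side end shows its place over the clips
- guide_centre (a point): middle of the top of the guide's base, 16 mm above the counter, under the rail. The rail has four notches, at -90, -30, +30 and +90 mm from here along the guide's y, each between two low steel ridges, 5.5 mm to either side, that stand 2.5 mm above the rail; each notch is marked by a white line and a clip of its own colour
- face_left (a point): middle of the stop's dark rubber face on the guide's +y side, 84 mm wide, from 27 to 63 mm above the counter; push here to move the stop towards -y.
- face_right (a point): middle of the stop's dark rubber face on the guide's -y side, the same size; push here to move the stop towards +y.
- clip_red: red plastic clip, 16 x 22 mm (the 22 along the rail), its top 26 mm above the counter, fixed on the guide's robot-side edge beside one of the four notches (which one varies). Origin at the middle of its underside, 53.5 mm from the rail's centre line towards the guide's -x; axes as the guide's; its notch lies level with it along the guide's y
- clip_yellow: yellow plastic clip, 16 x 22 mm (the 22 along the rail), its top 26 mm above the counter, fixed on the guide's robot-side edge beside one of the four notches (which one varies). Origin at the middle of its underside, 53.5 mm from the rail's centre line towards the guide's -x; axes as the guide's; its notch lies level with it along the guide's y
- clip_blue: blue plastic clip, 16 x 22 mm (the 22 along the rail), its top 26 mm above the counter, fixed on the guide's robot-side edge beside one of the four notches (which one varies). Origin at the middle of its underside, 53.5 mm from the rail's centre line towards the guide's -x; axes as the guide's; its notch lies level with it along the guide's y
- clip_green: green plastic clip, 16 x 22 mm (the 22 along the rail), its top 26 mm above the counter, fixed on the guide's robot-side edge beside one of the four notches (which one varies). Origin at the middle of its underside, 53.5 mm from the rail's centre line towards the guide's -x; axes as the guide's; its notch lies level with it along the guide's y
- garlic: garlic bulb, a bystander to leave alone: pinkish white, 55 mm across, 55 mm high, beyond the guide's +y end; loose, origin under its centre
- salt_shaker: salt shaker, a bystander to leave alone: grey glass with a domed cap, 44 mm across, 90 mm high, beyond the guide's -y end; loose, origin under its centre
- pepper_mill: pepper mill, a bystander to leave alone: dark wood, 58 mm across, 170 mm high, at the left end of the counter; loose, origin under its centre
- tea_box: tea box, a bystander to leave alone: black carton 68 x 131 x 107 mm high, at the left rear of the counter; loose, origin under its centre
- mug: mug, a bystander to leave alone: green and white with a handle, 92 x 127 mm, 93 mm high, on the right; loose, origin under its centre

How it is judged:
By the outcome, as a careful person would: the job done as asked, in the order asked, and still so for the second after the job is handed in, with the robot touching nothing.
It also fails if it takes over 38 s, if anything falls off the work surface, if the arm or the gripper's body presses on something with over 40 N, if the wrist force passes 120 N, or if a joint passes its speed limit or range.

## Working session

There is one attempt and no reset: what is moved stays moved. The work goes in short steps, Python scripts to look and compute and a tool call to move; the robot and the scene stay as the last step left them, time stands still between calls to the robot, and variables do not carry over. Pictures are saved under pics/ and viewed, at most 10 in all, crops included, and the job is handed in when it is done.

Besides the shell and the picture viewer there is one more tool, called after "Call:" as name([rows], argument=value, ...), one row to a line, values as JSON. arm_command: Moves the arm, as the interface text tells. Its arguments: {"type":"object","properties":{"moves":{"type":"array","items":{"type":"object","properties":{"tx":{"type":"number"},"ty":{"type":"number"},"tz":{"type":"number"},"roll":{"type":"number"}}}},"fingers":{"type":"number"},"force":{"type":"number"}},"required":["moves"]}

```bash
mkdir -p pics; cat > h.py <<'E'
import numpy as np, cv2, json
from scipy.spatial.transform import Rotation as R
def rot(q): return R.from_quat([q[1],q[2],q[3],q[0]]).as_matrix()
def ray(c,u,v):
    xd,yd=(u-c["cx"])/c["fx"],(v-c["cy"])/c["fy"]
    x,y=xd,yd
    for _ in range(20):
        s=1+c["k1"]*(x*x+y*y); x,y=xd/s,yd/s
    d=rot(c["orientation"])@np.array([x,-y,-1]); return np.array(c["xyz"]),d/np.linalg.norm(d)
def onz(c,u,v,z):
    o,d=ray(c,u,v); return o+d*(z-o[2])/d[2]
def tri(rays):
    A=sum(np.eye(3)-np.outer(d,d) for o,d in rays); b=sum((np.eye(3)-np.outer(d,d))@o for o,d in rays)
    return np.linalg.solve(A,b)
def load(n): return json.load(open(n+".json"))
E
python3 - <<'E'
from plant import r
import cv2,json,numpy as np
print(r.state(), r.grip_depth)
for n in("scene","side"):
    c=r.capture(n); cv2.imwrite(f"pics/{n}.png",c["img"])
    json.dump({k:(np.asarray(v).tolist()) for k,v in c.items() if k!="img"},open(n+".json","w"))
    print({k:v for k,v in c.items() if k!="img"})
E
```

```text
{'time_s': 0.0, 'joint_positions': array([-1.25578480e+00,  4.87090790e-02,  9.75806646e-02,  1.62199037e+00,
       -1.24515593e-05,  1.44301145e+00]), 'qd': array([-0.00233357,  0.00142732, -0.0012095 ,  0.00130261,  0.00080504,
        0.00095792]), 'joint_torque': array([ 5.52276492e-05, -3.38781738e+01,  3.20014644e+01,  2.03483988e-02,
       -3.29645791e-04,  6.08301335e-06]), 'tool_pos': array([ 0.22472653, -0.47372383,  0.20293029]), 'tool_rot': array([-1.15556443e-03,  9.75590707e-01,  2.19593770e-01, -1.14746494e-04]), 'ft_force': array([ 0.4047747 , -0.74922967, -0.54701464]), 'wrist_torque': array([ 0.01205011,  0.01131378, -0.0062645 ]), 'grasp_force': 0.0, 'opening': 0.08549560427455957} 0.0187
{'fx': 408.40038138381203, 'fy': 408.40038138381203, 'cx': 251.5325279746554, 'cy': 189.0637269937815, 'k1': -0.12897663612030996, 'xyz': array([0.14236699, 0.71446253, 1.00514746]), 'orientation': array([-0.25546223, -0.0905994 ,  0.33188546,  0.90353907])}
{'fx': 435.60728572415206, 'fy': 435.60728572415206, 'cx': 261.0844511105617, 'cy': 187.46598502881, 'k1': 0.008386598884232212, 'xyz': array([0.0997899 , 1.14888044, 1.12617876]), 'orientation': array([-0.15999062, -0.07508538,  0.40655485,  0.89636953])}
```

View pics/scene.png

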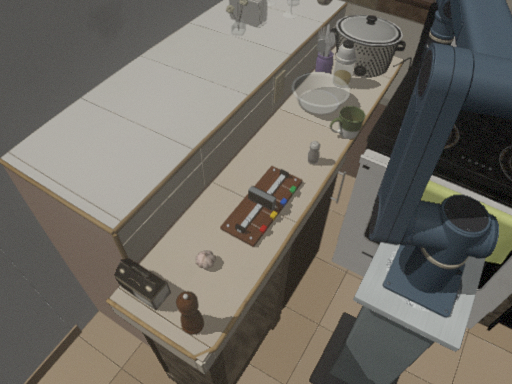

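View pics/side.png

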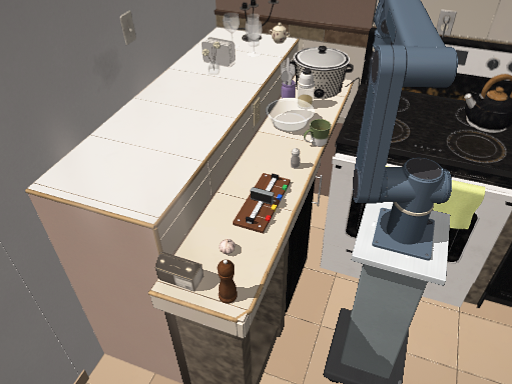

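The guide lies at about (262,205) in the scene view and (264,202) in the side view. From the garlic (+y) end the clips run red, yellow, blue, green, with the stop near the middle. I'll enlarge both views.

```bash
python3 - <<'E'
import cv2,numpy as np
a=cv2.imread("pics/scene.png")[155:255,210:310]; b=cv2.imread("pics/side.png")[160:240,220:300]
cv2.imwrite("pics/crop1.png",np.hstack([cv2.resize(a,(400,400),interpolation=2),cv2.resize(b,(400,400),interpolation=2)]))
E
```

```text
(no output)
```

View pics/crop1.png

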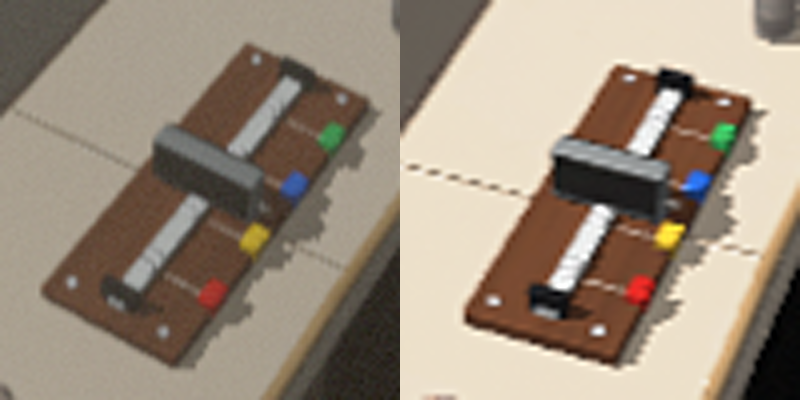

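The enlarged views show red at the +y (left) end, then yellow, blue and green. The stop sits between yellow and blue, so it has to go +y, over the yellow notch and into the red one. Next I triangulate.

```bash
cat > m.py <<'E'
from h import *
from scipy.optimize import least_squares
S,T=load("scene"),load("side")
s=lambda x,y:ray(S,210+(x+.5)/4-.5,155+(y+.5)/4-.5)
t=lambda x,y:ray(T,220+(x-400+.5)/5-.5,160+(y+.5)/5-.5)
P={"L+":((45,290),(468,312)),"L-":((250,43),(617,66)),"R-":((370,102),(750,98)),"R+":((178,360),(617,357)),
"red":((212,291),(640,287)),"yel":((255,236),(670,233)),"blu":((293,183),(698,181)),"grn":((332,133),(724,132)),
"stopFarTop":((164,130),(560,143)),"stopNearTop":((261,179),(668,172))}
for k,(a,b) in P.items(): print(k,np.round(tri([s(*a),t(*b)])*1000,1))
loc={"L+":(60,150,16),"L-":(60,-150,16),"R-":(-60,-150,16),"R+":(-60,150,16),"red":(-53.5,90,26),"yel":(-53.5,30,26),"blu":(-53.5,-30,26),"grn":(-53.5,-90,26)}
def f(p):
    e=[]
    for k,l in loc.items():
        c,sn=np.cos(p[2]),np.sin(p[2]); w=np.array([p[0]+c*l[0]/1e3-sn*l[1]/1e3,p[1]+sn*l[0]/1e3+c*l[1]/1e3,l[2]/1e3+p[3]])
        for q in (s(*P[k][0]),t(*P[k][1])): e+=list(np.cross(w-q[0],q[1])*1e3)
    return e
z=least_squares(f,[.45,0,0,0]); print(z.x, np.round(np.std(z.fun),2))
E
python3 m.py
```

```text
L+ [572.8 172.1  19.9]
L- [ 571.1 -129.6   13.5]
R- [ 452.8 -113.1   26.2]
R+ [462.7 165.7   7.4]
red [465.5 112.4  26. ]
yel [463.7  52.2  25.8]
blu [461.6  -3.9  30.4]
grn [460.9 -66.2  27.9]
stopFarTop [559.   27.3  64.3]
stopNearTop [473.5  29.6  63.6]
[ 0.51841331  0.01628029 -0.01569381 -0.00676385] 1.45
```

Call:
arm_command([
  {"tx": 30,"ty": -17},
  {"tx": 40,"ty": -23},
  {"tx": 40,"ty": -23},
  {"tx": 40,"ty": -23},
  {"tx": 40,"ty": -23},
  {"tx": 40,"ty": -23},
  {"tx": 40,"ty": -23},
  {"tx": 40,"ty": -23},
  {"tx": 40,"ty": -23},
  {"tx": 30,"ty": -17},
], fingers=0)

```text
invalid input
```

Call:
arm_command([
  {"roll": -0.14},
  {"roll": -0.14},
  {"roll": -0.14},
  {"roll": -0.14},
  {"roll": -0.14},
  {"roll": -0.14},
  {"roll": -0.14},
  {"roll": -0.14},
  {},
  {},
])

```text
invalid input
```

```bash
cat >> h.py <<'E'
def wrist(name):
    from plant import r
    s=r.state(); c=r.capture("wrist"); cv2.imwrite(f"pics/{name}.png",c["img"])
    M=np.array(c["mount"]); Rt=rot(s["tool_rot"])
    q=R.from_matrix(Rt@M[:3,:3]).as_quat()
    d={k:c[k] for k in("fx","fy","cx","cy","k1")}; d["xyz"]=(s["tool_pos"]+Rt@M[:3,3]).tolist(); d["orientation"]=[q[3],q[0],q[1],q[2]]
    json.dump(d,open(name+".json","w"))
    print("t",s["time_s"],"pos",np.round(s["tool_pos"]*1e3,1),"x-axis ang",np.arctan2(Rt[1,0],Rt[0,0]),"z",Rt[:,2].round(3),"F",s["ft_force"].round(2),"cam",np.round(d["xyz"],3),"look",(-rot(d["orientation"])[:,2]).round(2),"q",s["joint_positions"].round(2))
E
python3 -c "
from h import *
wrist('w1')"
```

```text
t 0.1 pos [ 224.8 -473.8  203. ] x-axis ang 0.44283871353601145 z [-0.001  0.002 -1.   ] F [-0.32  0.29  0.36] cam [ 0.293 -0.441  0.372] look [-0.27 -0.12 -0.96] q [-1.26  0.05  0.1   1.62  0.    1.44]
```

View pics/w1.png

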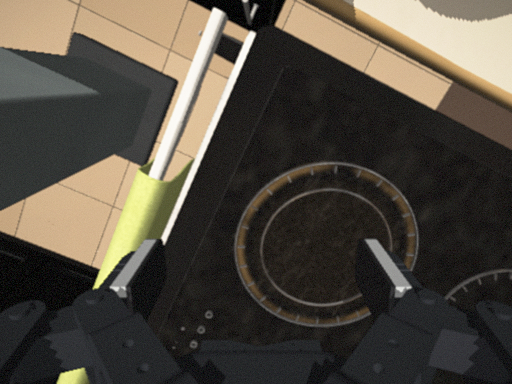

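The picture shows only the hob, because the arm has not moved. The rows were refused, so I'll give each one all four fields.

Call:
arm_command([
  {"tx": 30,"ty": -17,"tz": 0,"roll": 0},
  {"tx": 40,"ty": -23,"tz": 0,"roll": 0},
  {"tx": 40,"ty": -23,"tz": 0,"roll": 0},
  {"tx": 40,"ty": -23,"tz": 0,"roll": 0},
  {"tx": 40,"ty": -23,"tz": 0,"roll": 0},
  {"tx": 40,"ty": -23,"tz": 0,"roll": 0},
  {"tx": 40,"ty": -23,"tz": 0,"roll": 0},
  {"tx": 40,"ty": -23,"tz": 0,"roll": 0},
  {"tx": 40,"ty": -23,"tz": 0,"roll": 0},
  {"tx": 30,"ty": -17,"tz": 0,"roll": 0},
], fingers=0, force=20)

```text
time_s: 1.15
tool_pos: [0.4757, -0.112, 0.2037]
tool_rot: [-0.0, 0.975, 0.22, -0.0]
ft_force: [0.7, -0.3, 0.3]
opening: 0.0002
grasp_force: 0.0
```

Call:
arm_command([
  {"tx": 0,"ty": 0,"tz": -7,"roll": -0.14},
  {"tx": 0,"ty": 0,"tz": -7,"roll": -0.14},
  {"tx": 0,"ty": 0,"tz": -7,"roll": -0.14},
  {"tx": 0,"ty": 0,"tz": -7,"roll": -0.14},
  {"tx": 0,"ty": 0,"tz": -7,"roll": -0.14},
  {"tx": 0,"ty": 0,"tz": -7,"roll": -0.14},
  {"tx": 0,"ty": 0,"tz": -7,"roll": -0.14},
  {"tx": 0,"ty": 0,"tz": -7,"roll": -0.148},
  {"tx": 20,"ty": 20,"tz": 0,"roll": 0},
  {"tx": 20,"ty": 20,"tz": 0,"roll": 0},
])

```text
time_s: 2.15
tool_pos: [0.5152, -0.0746, 0.2604]
tool_rot: [0.0, 0.708, 0.706, 0.0]
ft_force: [0.3, 0.4, 0.6]
opening: 0.0003
grasp_force: 0.0
```

Call:
arm_command([
  {"tx": 20,"ty": 0,"tz": 0,"roll": 0},
  {"tx": 20,"ty": 0,"tz": 0,"roll": 0},
  {"tx": 20,"ty": 0,"tz": 0,"roll": 0},
  {"tx": 20,"ty": 0,"tz": 0,"roll": 0},
  {"tx": 20,"ty": 0,"tz": 0,"roll": 0},
  {"tx": 0,"ty": 0,"tz": 0,"roll": 0},
  {"tx": 0,"ty": 0,"tz": 0,"roll": 0},
  {"tx": 0,"ty": 0,"tz": 0,"roll": 0},
  {"tx": 0,"ty": 0,"tz": 0,"roll": 0},
  {"tx": 0,"ty": 0,"tz": 0,"roll": 0},
])

```text
time_s: 3.15
tool_pos: [0.5149, 0.0247, 0.2601]
tool_rot: [0.0, 0.708, 0.707, -0.0]
ft_force: [-0.8, -0.5, 0.5]
opening: 0.0
grasp_force: 0.0
```

```bash
python3 -c "
from h import *
wrist('w2')
a=cv2.imread('pics/w2.png');cv2.imwrite('pics/w2b.png',cv2.resize(a,(768,576),interpolation=2))"
```

```text
t 3.15 pos [514.9  24.7 260.1] x-axis ang 1.5696636580102707 z [-0. -0. -1.] F [-0.79 -0.54  0.55] cam [0.515 0.101 0.429] look [ 0.   -0.29 -0.96] q [-0.08  0.05  0.21  1.73 -0.    1.49]
```

View pics/w2b.png

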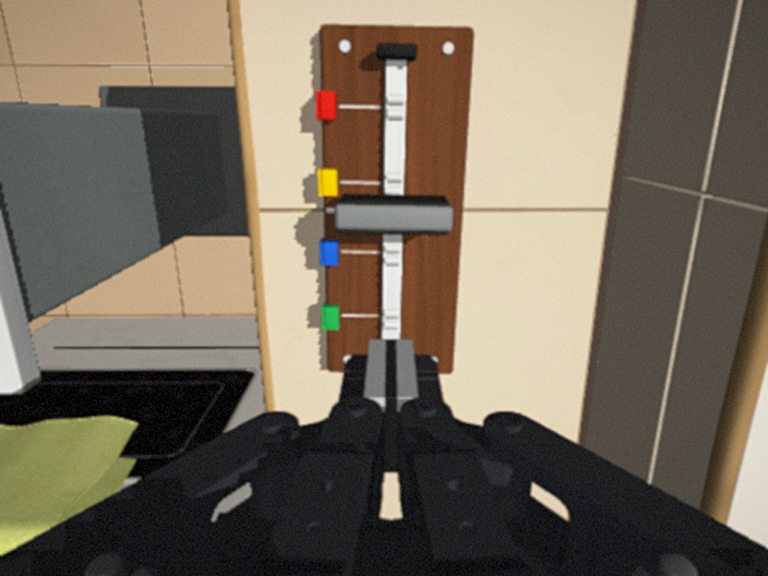

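The wrist view shows the clips red (327,105), yellow (328,182), blue (329,252) and green (331,318). The stop's top is centred near (394,219), with the pointer at (330,211). Now I fit the pose from all three views.

```bash
cat > m2.py <<'E'
from m import *
W=load("w2")
w=lambda x,y:ray(W,(x+.5)/1.5-.5,(y+.5)/1.5-.5)
G={"L+":(474,28),"R+":(322,27),"red":(327,105),"yel":(328,182.5),"blu":(329.5,252.5),"grn":(331,318)}
Ln={30:(358,182),90:(358,106),-30:(358,252),-90:(360,316)}
for k in ("red","yel","blu","grn"): print("tri3",k,np.round(tri([s(*P[k][0]),t(*P[k][1]),w(*G[k])])*1e3,1))
def pt(p,l):
    c,sn=np.cos(p[2]),np.sin(p[2]); return np.array([p[0]+c*l[0]/1e3-sn*l[1]/1e3,p[1]+sn*l[0]/1e3+c*l[1]/1e3,l[2]/1e3])
def g(p):
    e=[]
    for k,px in G.items():
        q=w(*px); e+=list(np.cross(pt(p,loc[k])-q[0],q[1])*1e3)
    for yy,px in Ln.items():
        q=w(*px); e+=list(np.cross(pt(p,(-27,yy,16))-q[0],q[1])*1e3)
    return e
z=least_squares(g,[.52,.02,0]); print(z.x,np.std(z.fun)); 
o,d=w(394,219); m=o+d*(.066-o[2])/d[2]
c,sn=np.cos(z.x[2]),np.sin(z.x[2]); dd=m-[z.x[0],z.x[1],0]
print("stop",m,"s=",-sn*dd[0]+c*dd[1],"across",c*dd[0]+sn*dd[1])
print("target world",pt(z.x,(0,90,66)),"minusyend",pt(z.x,(0,-124,38)))
E
python3 m2.py
```

```text
L+ [572.8 172.1  19.9]
L- [ 571.1 -129.6   13.5]
R- [ 452.8 -113.1   26.2]
R+ [462.7 165.7   7.4]
red [465.5 112.4  26. ]
yel [463.7  52.2  25.8]
blu [461.6  -3.9  30.4]
grn [460.9 -66.2  27.9]
stopFarTop [559.   27.3  64.3]
stopNearTop [473.5  29.6  63.6]
[ 0.51841331  0.01628029 -0.01569381 -0.00676385] 1.45
tri3 red [465.5 112.8  26.4]
tri3 yel [463.7  52.9  26.3]
tri3 blu [462.7  -5.8  27.9]
tri3 grn [461.4 -66.3  27.3]
[ 0.51624055  0.02120563 -0.02671988] 1.1672686971908386
stop [0.51771566 0.03061311 0.066     ] s= 0.009443532423003621 across 0.0012232506369409823
target world [0.51864505 0.1111735  0.066     ] minusyend [ 0.51292768 -0.10275011  0.038     ]
```

Call:
arm_command([
  {"tx": -20,"ty": 1,"tz": 0,"roll": 0.026},
  {"tx": -25,"ty": 1,"tz": 0,"roll": 0},
  {"tx": 0,"ty": 0,"tz": 25,"roll": 0},
  {"tx": 0,"ty": 0,"tz": 30,"roll": 0},
  {"tx": 0,"ty": 0,"tz": 30,"roll": 0},
  {"tx": 0,"ty": 0,"tz": 30,"roll": 0},
  {"tx": 0,"ty": 0,"tz": 25,"roll": 0},
  {"tx": 0,"ty": 0,"tz": 0,"roll": 0},
  {"tx": 0,"ty": 0,"tz": 0,"roll": 0},
  {"tx": 0,"ty": 0,"tz": 0,"roll": 0},
])

```text
time_s: 4.2
tool_pos: [0.5175, -0.02, 0.1222]
tool_rot: [0.001, 0.716, 0.698, 0.001]
ft_force: [-0.1, 0.4, 0.3]
opening: 0.0002
grasp_force: 0.0
```

```bash
python3 -c "
from h import *
wrist('w3')
a=cv2.imread('pics/w3.png');cv2.imwrite('pics/w3b.png',cv2.resize(a,(768,576),interpolation=2))"
```

```text
t 4.2 pos [517.5 -20.  122.2] x-axis ang 1.5445847266412776 z [ 0.003 -0.001 -1.   ] F [-0.08  0.39  0.31] cam [0.519 0.056 0.291] look [-0.   -0.3  -0.96] q [-0.17  0.02 -0.09  1.46 -0.    1.43]
```

View pics/w3b.png

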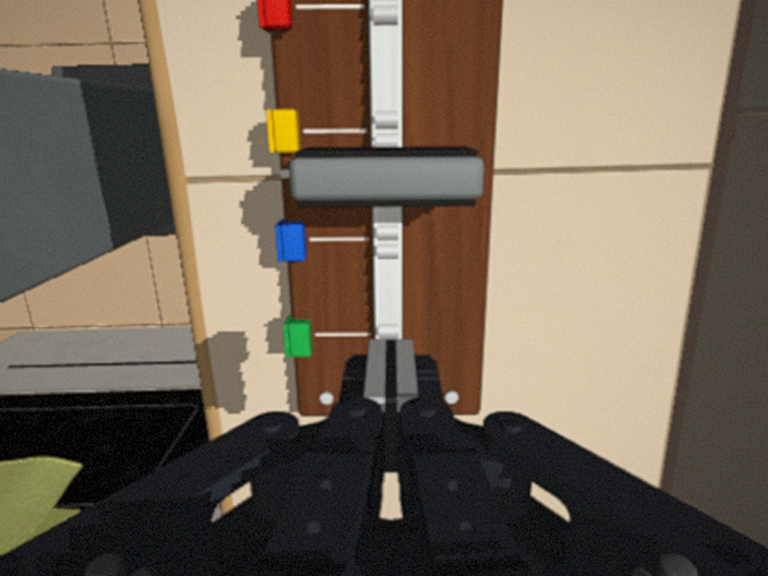

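The stop's top is centred near (387,178). The notch lines are red (330,6), yellow (335,131), blue (338,240) and green (340,334), which gives a second wrist station.

```bash
cat > m3.py <<'E'
from m2 import *
V=load("w3"); v=lambda x,y:ray(V,(x+.5)/1.5-.5,(y+.5)/1.5-.5)
print("stop mark",tri([w(394,219),v(387,178)]))
G3={"yel":(285,131),"blu":(291,242),"grn":(298,338)}
L3={90:(330,6),30:(335,131),-30:(338,240),-90:(340,334)}
L2=dict(Ln)
for k in G3: print(k,tri([w(*G[k]),v(*G3[k])]))
for k in L3:
    o,d=v(*L3[k]); print(k,"line w3",o+d*(.016-o[2])/d[2], "tri",tri([w(*(L2[k][0]+0,L2[k][1])),v(*L3[k])])[1:])
o,d=v(387,178); print("stop w3",o+d*(.066-o[2])/d[2])
E
python3 m3.py | tail -9
```

```text
stop mark [0.51756814 0.03256435 0.0761576 ]
yel [0.4634273  0.05246593 0.01932099]
blu [ 0.46293871 -0.00628288  0.02598671]
grn [ 0.46160866 -0.06644724  0.02392605]
90 line w3 [0.49103543 0.11205475 0.016     ] tri [0.11277962 0.01163833]
30 line w3 [0.48983871 0.0517964  0.016     ] tri [0.05135128 0.0049761 ]
-30 line w3 [ 0.48788706 -0.00859369  0.016     ] tri [-0.0142888  -0.00772419]
-90 line w3 [ 0.485645   -0.06767101  0.016     ] tri [-0.06166027  0.0307683 ]
stop w3 [0.51745568 0.03144202 0.066     ]
```

Call:
arm_command([
  {"tx": 0,"ty": 0,"tz": 20,"roll": 0},
  {"tx": 0,"ty": 0,"tz": 25,"roll": 0},
  {"tx": 0,"ty": 0,"tz": 20,"roll": 0},
  {"tx": 0,"ty": 0,"tz": 12,"roll": 0},
  {"tx": 0,"ty": 0,"tz": 5,"roll": 0},
  {"tx": 5,"ty": 0,"tz": 0,"roll": 0},
  {"tx": 5,"ty": 0,"tz": 0,"roll": 0},
  {"tx": 5,"ty": 0,"tz": 0,"roll": 0},
  {"tx": 5,"ty": 0,"tz": 0,"roll": 0},
  {"tx": 0,"ty": 0,"tz": 0,"roll": 0},
])

```text
time_s: 5.25
tool_pos: [0.5172, 0.0012, 0.0387]
tool_rot: [0.0, 0.716, 0.698, 0.0]
ft_force: [0.7, 0.0, 0.4]
opening: -0.0
grasp_force: 0.0
```

Call:
arm_command([
  {"tx": 2,"ty": 0,"tz": 0,"roll": 0},
  {"tx": 2,"ty": 0,"tz": 0,"roll": 0},
  {"tx": 2,"ty": 0,"tz": 0,"roll": 0},
  {"tx": 2,"ty": 0,"tz": 0,"roll": 0},
  {"tx": 2,"ty": 0,"tz": 0,"roll": 0},
  {"tx": 2,"ty": 0,"tz": 0,"roll": 0},
  {"tx": 2,"ty": 0,"tz": 0,"roll": 0},
  {"tx": 2,"ty": 0,"tz": 0,"roll": 0},
  {"tx": 0,"ty": 0,"tz": 0,"roll": 0},
  {"tx": 0,"ty": 0,"tz": 0,"roll": 0},
])

```text
time_s: 6.25
tool_pos: [0.5172, 0.0166, 0.0381]
tool_rot: [-0.0, 0.716, 0.698, 0.0]
ft_force: [-0.1, -0.2, -0.3]
opening: -0.0003
grasp_force: 0.0
```

Call:
arm_command([
  {"tx": 2,"ty": 0,"tz": 0,"roll": 0},
  {"tx": 2,"ty": 0,"tz": 0,"roll": 0},
  {"tx": 2,"ty": 0,"tz": 0,"roll": 0},
  {"tx": 2,"ty": 0,"tz": 0,"roll": 0},
  {"tx": 2,"ty": 0,"tz": 0,"roll": 0},
  {"tx": 2,"ty": 0,"tz": 0,"roll": 0},
  {"tx": 2,"ty": 0,"tz": 0,"roll": 0},
  {"tx": 2,"ty": 0,"tz": 0,"roll": 0},
  {"tx": 2,"ty": 0,"tz": 0,"roll": 0},
  {"tx": 2,"ty": 0,"tz": 0,"roll": 0},
])

```text
time_s: 7.25
tool_pos: [0.5183, 0.0361, 0.0388]
tool_rot: [0.001, 0.716, 0.698, 0.0]
ft_force: [-0.3, -3.5, 4.1]
opening: -0.0001
grasp_force: 2.7
```

Call:
arm_command([
  {"tx": 3,"ty": 0,"tz": 0,"roll": 0},
  {"tx": 3,"ty": 0,"tz": 0,"roll": 0},
  {"tx": 3,"ty": 0,"tz": 0,"roll": 0},
  {"tx": 3,"ty": 0,"tz": 0,"roll": 0},
  {"tx": 3,"ty": 0,"tz": 0,"roll": 0},
  {"tx": 3,"ty": 0,"tz": 0,"roll": 0},
  {"tx": 3,"ty": 0,"tz": 0,"roll": 0},
  {"tx": 3,"ty": 0,"tz": 0,"roll": 0},
  {"tx": 0,"ty": 0,"tz": 0,"roll": 0},
  {"tx": 0,"ty": 0,"tz": 0,"roll": 0},
])

```text
time_s: 8.25
tool_pos: [0.5173, 0.0611, 0.037]
tool_rot: [-0.001, 0.716, 0.698, -0.0]
ft_force: [-0.4, 0.0, -0.0]
opening: 0.0002
grasp_force: 0.0
```

```bash
python3 -c "
from h import *
wrist('w4')
a=cv2.imread('pics/w4.png');cv2.imwrite('pics/w4b.png',cv2.resize(a,(768,576),interpolation=2))"
```

```text
t 8.25 pos [517.3  61.1  37. ] x-axis ang 1.5454927606398938 z [-0.002  0.001 -1.   ] F [-0.43  0.01 -0.02] cam [0.519 0.137 0.206] look [-0.01 -0.29 -0.96] q [-0.01  0.07 -0.21  1.29  0.    1.58]
```

View pics/w4b.png

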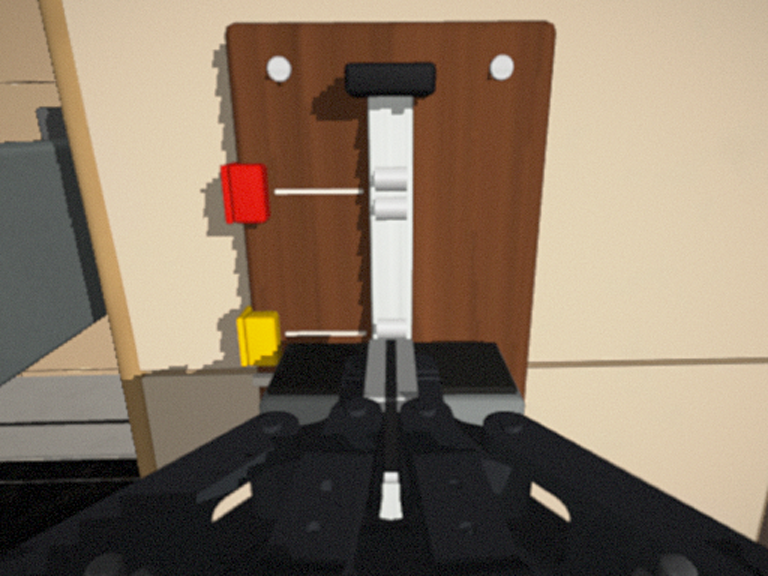

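The stop's +y face spans rows 343–400, below the yellow line (row 333), and the fingers appear in front of it. I'll compute where it is.

```bash
python3 - <<'E'
from m3 import *
V=load("w4"); v=lambda x,y:ray(V,(x+.5)/1.5-.5,(y+.5)/1.5-.5)
def oz(px,z):
    o,d=v(*px); return np.round((o+d*(z-o[2])/d[2])*1e3,1)
print("----")
print("bottom edge",oz((330,343),.027),oz((330,343),.018),"top edge",oz((300,396),.064))
print("red",oz((245,193),.026),"line red",oz((320,191),.016),"line yel",oz((320,333),.016))
print("corners",oz((268,396),.063),oz((518,393),.063),oz((276,343),.027),oz((506,343),.027))
# project fingertip TCP
M=rot(V["orientation"]).T@(np.array([.5173,.0611,.037])-V["xyz"]); print("tcp px",1.5*(V["cx"]+V["fx"]*M[0]/-M[2]),1.5*(V["cy"]-V["fy"]*M[1]/-M[2]))
E
```

```text
L+ [572.8 172.1  19.9]
L- [ 571.1 -129.6   13.5]
R- [ 452.8 -113.1   26.2]
R+ [462.7 165.7   7.4]
red [465.5 112.4  26. ]
yel [463.7  52.2  25.8]
blu [461.6  -3.9  30.4]
grn [460.9 -66.2  27.9]
stopFarTop [559.   27.3  64.3]
stopNearTop [473.5  29.6  63.6]
[ 0.51841331  0.01628029 -0.01569381 -0.00676385] 1.45
tri3 red [465.5 112.8  26.4]
tri3 yel [463.7  52.9  26.3]
tri3 blu [462.7  -5.8  27.9]
tri3 grn [461.4 -66.3  27.3]
[ 0.51624055  0.02120563 -0.02671988] 1.1672686971908386
stop [0.51771566 0.03061311 0.066     ] s= 0.009443532423003621 across 0.0012232506369409823
target world [0.51864505 0.1111735  0.066     ] minusyend [ 0.51292768 -0.10275011  0.038     ]
stop mark [0.51756814 0.03256435 0.0761576 ]
yel [0.4634273  0.05246593 0.01932099]
blu [ 0.46293871 -0.00628288  0.02598671]
grn [ 0.46160866 -0.06644724  0.02392605]
90 line w3 [0.49103543 0.11205475 0.016     ] tri [0.11277962 0.01163833]
30 line w3 [0.48983871 0.0517964  0.016     ] tri [0.05135128 0.0049761 ]
-30 line w3 [ 0.48788706 -0.00859369  0.016     ] tri [-0.0142888  -0.00772419]
-90 line w3 [ 0.485645   -0.06767101  0.016     ] tri [-0.06166027  0.0307683 ]
stop w3 [0.51745568 0.03144202 0.066     ]
----
bottom edge [492.6  52.8  27. ] [491.3  48.6  18. ] top edge [487.   51.3  64. ]
red [465.  113.4  26. ] line red [491.1 112.1  16. ] line yel [487.   52.4  16. ]
corners [476.2  51.   63. ] [559.1  50.   63. ] [470.9  53.4  27. ] [563.2  51.   27. ]
tcp px 390.75927900719495 332.47429167341136
```

The stop's centre is only at y≈0.038, while the fingers are at 0.061. I'll check that with the fixed cameras.

```bash
python3 - <<'E'
from plant import r
import cv2,numpy as np
a=r.capture("scene")["img"][155:255,210:310]; b=r.capture("side")["img"][160:240,220:300]
cv2.imwrite("pics/crop2.png",np.hstack([cv2.resize(a,(400,400),interpolation=2),cv2.resize(b,(400,400),interpolation=2)]))
E
```

```text
(no output)
```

View pics/crop2.png

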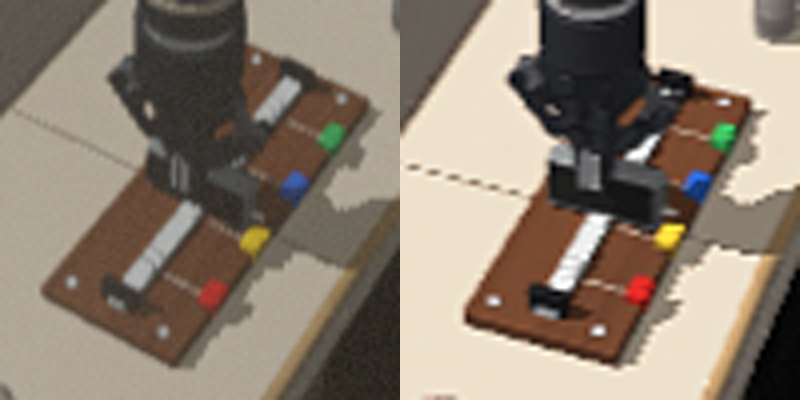

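Both views confirm it: the narrow shut fingertips got past the middle of the stop, which hardly moved. I'll lift clear, go back to the −y side and push with the fingers spread across the rail, so that they bear on both halves of the face.

Call:
arm_command([
  {"tx": 6,"ty": 0,"tz": 0,"roll": 0},
  {"tx": 6,"ty": 0,"tz": 0,"roll": 0},
  {"tx": 0,"ty": 0,"tz": -20,"roll": 0},
  {"tx": 0,"ty": 0,"tz": -35,"roll": 0},
  {"tx": 0,"ty": 0,"tz": -30,"roll": 0},
  {"tx": -20,"ty": 0,"tz": 0,"roll": 0},
  {"tx": -30,"ty": 0,"tz": 0,"roll": 0},
  {"tx": -30,"ty": 0,"tz": 0,"roll": 0},
  {"tx": -20,"ty": 0,"tz": 0,"roll": 0},
  {"tx": 0,"ty": 0,"tz": 0,"roll": 0},
])

```text
time_s: 9.4
tool_pos: [0.5161, -0.0293, 0.1232]
tool_rot: [0.0, 0.717, 0.697, -0.0]
ft_force: [-0.4, 0.9, 0.7]
opening: 0.0
grasp_force: 0.0
```

Call:
arm_command([
  {"tx": 0,"ty": 0,"tz": 0,"roll": 0},
  {"tx": 0,"ty": 0,"tz": 0,"roll": 0},
  {"tx": 0,"ty": 0,"tz": 0,"roll": 0},
  {"tx": 0,"ty": 0,"tz": 0,"roll": 0},
  {"tx": 0,"ty": 0,"tz": 20,"roll": 0},
  {"tx": 0,"ty": 0,"tz": 30,"roll": 0},
  {"tx": 0,"ty": 0,"tz": 25,"roll": 0},
  {"tx": 0,"ty": 0,"tz": 14,"roll": 0},
  {"tx": 0,"ty": 0,"tz": 0,"roll": 0},
  {"tx": 0,"ty": 0,"tz": 0,"roll": 0},
], fingers=0.55)

```text
time_s: 10.4
tool_pos: [0.5164, -0.0274, 0.0347]
tool_rot: [0.0, 0.716, 0.698, 0.0]
ft_force: [-0.5, -0.4, 0.1]
opening: 0.0469
grasp_force: 0.0
```

Call:
arm_command([
  {"tx": 8,"ty": 0,"tz": 0,"roll": 0},
  {"tx": 8,"ty": 0,"tz": 0,"roll": 0},
  {"tx": 8,"ty": 0,"tz": 0,"roll": 0},
  {"tx": 6,"ty": 0,"tz": 0,"roll": 0},
  {"tx": 4,"ty": 0,"tz": 0,"roll": 0},
  {"tx": 2,"ty": 0,"tz": 0,"roll": 0},
  {"tx": 2,"ty": 0,"tz": 0,"roll": 0},
  {"tx": 2,"ty": 0,"tz": 0,"roll": 0},
  {"tx": 2,"ty": 0,"tz": 0,"roll": 0},
  {"tx": 2,"ty": 0,"tz": 0,"roll": 0},
])

```text
time_s: 11.4
tool_pos: [0.5171, 0.0164, 0.034]
tool_rot: [-0.0, 0.716, 0.698, -0.0]
ft_force: [0.2, -0.2, 0.5]
opening: 0.0469
grasp_force: 0.0
```

```bash
cat > track.py <<'E'
# stop centre from scene camera: difference of darkness along projected rail; prints green/grey profile
from h import *
from plant import r
import sys
s=r.state(); print(np.round(s["tool_pos"]*1e3,1),s["ft_force"].round(1),round(s["grasp_force"],1))
c=r.capture("side"); c["orientation"]=list(c["orientation"])
# +y face visible region at local x=-35mm, row of z: scan ys for yellow->wood etc along z=.045 face line
o=np.array(c["xyz"]);Rm=rot(c["orientation"])
def px(p):
    d=Rm.T@(np.array(p)-o); x,y=d[0]/-d[2],-d[1]/-d[2]; k=1+c["k1"]*(x*x+y*y); return c["cx"]+c["fx"]*x*k,c["cy"]+c["fy"]*y*k
ys=np.arange(0,.14,.004)
for xl in (-.030,.032):
    row=[]
    for y in ys:
        u,v=px([.5185+xl+.0267*(y-.02),y,.050])
        row.append(int(cv2.remap(c["img"],np.float32([[u]]),np.float32([[v]]),1).mean()))
    print(xl,dict(zip((ys*1e3).astype(int).tolist(),row)))
E
python3 track.py
```

```text
[517.1  16.4  34. ] [ 0.2 -0.2  0.5] 0.0
-0.03 {0: 44, 4: 44, 8: 41, 12: 45, 16: 99, 20: 154, 24: 154, 28: 161, 32: 157, 36: 82, 40: 38, 44: 27, 48: 30, 52: 30, 56: 30, 60: 30, 64: 30, 68: 33, 72: 46, 76: 71, 80: 104, 84: 113, 88: 82, 92: 79, 96: 80, 100: 81, 104: 79, 108: 81, 112: 75, 116: 67, 120: 74, 124: 69, 128: 65, 132: 71, 136: 76}
0.032 {0: 45, 4: 53, 8: 67, 12: 66, 16: 130, 20: 159, 24: 158, 28: 168, 32: 142, 36: 52, 40: 33, 44: 29, 48: 30, 52: 30, 56: 29, 60: 29, 64: 39, 68: 57, 72: 71, 76: 81, 80: 80, 84: 80, 88: 80, 92: 79, 96: 79, 100: 79, 104: 79, 108: 79, 112: 79, 116: 79, 120: 79, 124: 79, 128: 79, 132: 79, 136: 78}
```

```bash
python3 - <<'E'
s=open('track.py').read()
i=s.index("ys=np"); open('track.py','w').write(s[:i]+'''ys=np.arange(-.01,.16,.001)
for xl in (-.030,.032):
    row=[]
    for y in ys:
        u,v=px([.5185+xl+.0267*(y-.02),y,.050])
        row.append(cv2.remap(c["img"],np.float32([[u]]),np.float32([[v]]),1).mean())
    row=np.array(row); i=[k for k in range(4,len(row)) if row[k]<100<=row[k-1] and row[k-4]>=130]
    print(xl,"edges mm",(ys[i]*1e3).round(1))
''')
E
python3 track.py
```

```text
[517.1  16.7  34.1] [-0.9  0.6 -1.1] 0.0
-0.03 edges mm [ 36. 147.]
0.032 edges mm [34.]
```

Call:
arm_command([
  {"tx": 1,"ty": 0,"tz": 0,"roll": 0},
  {"tx": 1,"ty": 0,"tz": 0,"roll": 0},
  {"tx": 1,"ty": 0,"tz": 0,"roll": 0},
  {"tx": 1,"ty": 0,"tz": 0,"roll": 0},
  {"tx": 1,"ty": 0,"tz": 0,"roll": 0},
  {"tx": 1,"ty": 0,"tz": 0,"roll": 0},
  {"tx": 1,"ty": 0,"tz": 0,"roll": 0},
  {"tx": 1,"ty": 0,"tz": 0,"roll": 0},
  {"tx": 1,"ty": 0,"tz": 0,"roll": 0},
  {"tx": 1,"ty": 0,"tz": 0,"roll": 0},
])

```text
time_s: 12.5
tool_pos: [0.5176, 0.0252, 0.0345]
tool_rot: [0.001, 0.717, 0.698, -0.001]
ft_force: [-0.5, -3.9, 2.0]
opening: 0.0469
grasp_force: 1.6
```

```bash
python3 track.py
```

```text
[517.6  25.2  34.5] [-0.5 -3.9  2. ] 1.6
-0.03 edges mm [ 41. 147.]
0.032 edges mm [41.]
```

Call:
arm_command([
  {"tx": 1,"ty": 0,"tz": 0,"roll": 0},
  {"tx": 1,"ty": 0,"tz": 0,"roll": 0},
  {"tx": 1,"ty": 0,"tz": 0,"roll": 0},
  {"tx": 0,"ty": 0,"tz": 0,"roll": 0},
  {"tx": 0,"ty": 0,"tz": 0,"roll": 0},
  {"tx": 0,"ty": 0,"tz": 0,"roll": 0},
  {"tx": 0,"ty": 0,"tz": 0,"roll": 0},
  {"tx": 0,"ty": 0,"tz": 0,"roll": 0},
  {"tx": 0,"ty": 0,"tz": 0,"roll": 0},
  {"tx": 0,"ty": 0,"tz": 0,"roll": 0},
])

```text
time_s: 13.55
tool_pos: [0.5175, 0.0294, 0.0341]
tool_rot: [-0.0, 0.716, 0.698, 0.0]
ft_force: [-0.3, -0.1, -0.7]
opening: 0.047
grasp_force: 0.0
```

```bash
python3 track.py
```

```text
[517.5  29.4  34.1] [-0.3 -0.1 -0.7] 0.0
-0.03 edges mm [ 48. 147.]
0.032 edges mm [47.]
```

The stop clicked into the yellow notch (face edge at 47.5 mm, force back to 0). Next it goes over that notch's exit ridge.

Call:
arm_command([
  {"tx": 1,"ty": 0,"tz": 0,"roll": 0},
  {"tx": 1,"ty": 0,"tz": 0,"roll": 0},
  {"tx": 1,"ty": 0,"tz": 0,"roll": 0},
  {"tx": 1,"ty": 0,"tz": 0,"roll": 0},
  {"tx": 1,"ty": 0,"tz": 0,"roll": 0},
  {"tx": 1,"ty": 0,"tz": 0,"roll": 0},
  {"tx": 1,"ty": 0,"tz": 0,"roll": 0},
  {"tx": 1,"ty": 0,"tz": 0,"roll": 0},
  {"tx": 1,"ty": 0,"tz": 0,"roll": 0},
  {"tx": 1,"ty": 0,"tz": 0,"roll": 0},
])

```text
time_s: 14.6
tool_pos: [0.5178, 0.0404, 0.034]
tool_rot: [-0.001, 0.716, 0.698, 0.001]
ft_force: [0.5, 0.1, -0.0]
opening: 0.0468
grasp_force: 0.0
```

```bash
python3 track.py
```

```text
[517.8  40.4  34. ] [ 0.5  0.1 -0. ] 0.0
-0.03 edges mm [ 63. 147.]
0.032 edges mm [62.]
```

Call:
arm_command([
  {"tx": 3,"ty": 0,"tz": 0,"roll": 0},
  {"tx": 3,"ty": 0,"tz": 0,"roll": 0},
  {"tx": 3,"ty": 0,"tz": 0,"roll": 0},
  {"tx": 3,"ty": 0,"tz": 0,"roll": 0},
  {"tx": 3,"ty": 0,"tz": 0,"roll": 0},
  {"tx": 3,"ty": 0,"tz": 0,"roll": 0},
  {"tx": 3,"ty": 0,"tz": 0,"roll": 0},
  {"tx": 3,"ty": 0,"tz": 0,"roll": 0},
  {"tx": 2,"ty": 0,"tz": 0,"roll": 0},
  {"tx": 2,"ty": 0,"tz": 0,"roll": 0},
])

```text
time_s: 15.65
tool_pos: [0.5184, 0.0676, 0.0341]
tool_rot: [-0.0, 0.716, 0.698, -0.0]
ft_force: [0.8, -0.0, 0.2]
opening: 0.0473
grasp_force: 0.3
```

```bash
python3 track.py
```

```text
[518.4  67.6  34.1] [ 0.8 -0.   0.2] 0.3
-0.03 edges mm [ 30.  86. 147.]
0.032 edges mm [84.]
```

Call:
arm_command([
  {"tx": 2,"ty": 0,"tz": 0,"roll": 0},
  {"tx": 2,"ty": 0,"tz": 0,"roll": 0},
  {"tx": 2,"ty": 0,"tz": 0,"roll": 0},
  {"tx": 2,"ty": 0,"tz": 0,"roll": 0},
  {"tx": 2,"ty": 0,"tz": 0,"roll": 0},
  {"tx": 2,"ty": 0,"tz": 0,"roll": 0},
  {"tx": 1,"ty": 0,"tz": 0,"roll": 0},
  {"tx": 1,"ty": 0,"tz": 0,"roll": 0},
  {"tx": 0,"ty": 0,"tz": 0,"roll": 0},
  {"tx": 0,"ty": 0,"tz": 0,"roll": 0},
])

```text
time_s: 16.7
tool_pos: [0.5188, 0.08, 0.0342]
tool_rot: [0.001, 0.716, 0.698, -0.001]
ft_force: [-1.0, -4.8, 0.7]
opening: 0.0471
grasp_force: 2.1
```

```bash
python3 track.py
```

```text
[518.8  80.   34.2] [-1.  -4.8  0.7] 2.1
-0.03 edges mm [ 98. 147.]
0.032 edges mm [97.]
```

Call:
arm_command([
  {"tx": 1,"ty": 0,"tz": 0,"roll": 0},
  {"tx": 0,"ty": 0,"tz": 0,"roll": 0},
  {"tx": 1,"ty": 0,"tz": 0,"roll": 0},
  {"tx": 0,"ty": 0,"tz": 0,"roll": 0},
  {"tx": 0,"ty": 0,"tz": 0,"roll": 0},
  {"tx": 0,"ty": 0,"tz": 0,"roll": 0},
  {"tx": 0,"ty": 0,"tz": 0,"roll": 0},
  {"tx": 0,"ty": 0,"tz": 0,"roll": 0},
  {"tx": 0,"ty": 0,"tz": 0,"roll": 0},
  {"tx": 0,"ty": 0,"tz": 0,"roll": 0},
])

```text
time_s: 17.75
tool_pos: [0.5189, 0.081, 0.0342]
tool_rot: [0.002, 0.717, 0.697, -0.002]
ft_force: [-0.9, -7.2, 1.7]
opening: 0.047
grasp_force: 2.9
```

```bash
python3 track.py
```

```text
[518.9  81.   34.2] [-0.9 -7.2  1.7] 2.9
-0.03 edges mm [ 98. 147.]
0.032 edges mm [97.]
```

Force is 7.2 N and the stop is held at the ridge. I'll push a little further.

Call:
arm_command([
  {"tx": 0.5,"ty": 0,"tz": 0,"roll": 0},
  {"tx": 0,"ty": 0,"tz": 0,"roll": 0},
  {"tx": 0.5,"ty": 0,"tz": 0,"roll": 0},
  {"tx": 0,"ty": 0,"tz": 0,"roll": 0},
  {"tx": 0.5,"ty": 0,"tz": 0,"roll": 0},
  {"tx": 0,"ty": 0,"tz": 0,"roll": 0},
  {"tx": 0,"ty": 0,"tz": 0,"roll": 0},
  {"tx": 0,"ty": 0,"tz": 0,"roll": 0},
  {"tx": 0,"ty": 0,"tz": 0,"roll": 0},
  {"tx": 0,"ty": 0,"tz": 0,"roll": 0},
])

```text
time_s: 18.8
tool_pos: [0.519, 0.0853, 0.0342]
tool_rot: [-0.0, 0.716, 0.698, 0.0]
ft_force: [-1.5, -1.9, 1.6]
opening: 0.0465
grasp_force: 1.2
```

```bash
python3 track.py
```

```text
[519.   85.3  34.2] [-1.5 -1.9  1.6] 1.2
-0.03 edges mm [103.]
0.032 edges mm [102.]
```

Call:
arm_command([
  {"tx": 0.5,"ty": 0,"tz": 0,"roll": 0},
  {"tx": 0,"ty": 0,"tz": 0,"roll": 0},
  {"tx": 0.5,"ty": 0,"tz": 0,"roll": 0},
  {"tx": 0,"ty": 0,"tz": 0,"roll": 0},
  {"tx": 0.5,"ty": 0,"tz": 0,"roll": 0},
  {"tx": 0,"ty": 0,"tz": 0,"roll": 0},
  {"tx": 0,"ty": 0,"tz": 0,"roll": 0},
  {"tx": 0,"ty": 0,"tz": 0,"roll": 0},
  {"tx": 0,"ty": 0,"tz": 0,"roll": 0},
  {"tx": 0,"ty": 0,"tz": 0,"roll": 0},
])

```text
time_s: 19.85
tool_pos: [0.519, 0.0864, 0.034]
tool_rot: [-0.0, 0.716, 0.698, -0.0]
ft_force: [0.4, -0.7, 0.4]
opening: 0.0471
grasp_force: 0.0
```

```bash
python3 track.py
```

```text
[519.   86.4  34. ] [ 0.4 -0.7  0.4] 0.0
-0.03 edges mm [109.]
0.032 edges mm [108.]
```

The stop snapped in: edge 108.5 mm against about 107.5 expected, with no contact force. I'll back off slowly, lift and go clear.

Call:
arm_command([
  {"tx": -3,"ty": 0,"tz": 0,"roll": 0},
  {"tx": -8,"ty": 0,"tz": 0,"roll": 0},
  {"tx": -12,"ty": 0,"tz": 0,"roll": 0},
  {"tx": -7,"ty": 0,"tz": 0,"roll": 0},
  {"tx": 0,"ty": 0,"tz": -20,"roll": 0},
  {"tx": 0,"ty": 0,"tz": -35,"roll": 0},
  {"tx": 0,"ty": 0,"tz": -40,"roll": 0},
  {"tx": 0,"ty": 0,"tz": -40,"roll": 0},
  {"tx": 0,"ty": 0,"tz": -40,"roll": 0},
  {"tx": 0,"ty": 0,"tz": -20,"roll": 0},
])

```text
time_s: 20.9
tool_pos: [0.5197, 0.0556, 0.2337]
tool_rot: [0.002, 0.717, 0.698, 0.002]
ft_force: [0.3, -0.4, -0.3]
opening: 0.0468
grasp_force: 0.0
```

Call:
arm_command([
  {"tx": 0,"ty": 0,"tz": 0,"roll": 0},
  {"tx": 0,"ty": 0,"tz": 0,"roll": 0},
  {"tx": 0,"ty": 0,"tz": 0,"roll": 0},
  {"tx": 0,"ty": 0,"tz": 0,"roll": 0},
  {"tx": 0,"ty": 0,"tz": 0,"roll": 0},
  {"tx": 0,"ty": 0,"tz": 0,"roll": 0},
  {"tx": 0,"ty": 0,"tz": 0,"roll": 0},
  {"tx": 0,"ty": 0,"tz": 0,"roll": 0},
  {"tx": 0,"ty": 0,"tz": 0,"roll": 0},
  {"tx": 0,"ty": 0,"tz": 0,"roll": 0},
])

```text
time_s: 21.9
tool_pos: [0.5183, 0.0564, 0.2292]
tool_rot: [0.0, 0.716, 0.698, 0.0]
ft_force: [0.2, -0.0, 0.0]
opening: 0.0468
grasp_force: 0.0
```

```bash
python3 track.py; python3 -c "
from h import *
wrist('w5')
a=cv2.imread('pics/w5.png');cv2.imwrite('pics/w5b.png',cv2.resize(a,(768,576),interpolation=2))"
```

```text
[518.3  56.4 229.2] [ 0.2 -0.   0. ] 0.0
-0.03 edges mm [ 30. 109.]
0.032 edges mm [108.]
t 21.95 pos [518.3  56.4 229.2] x-axis ang 1.5448535826418135 z [ 0.  0. -1.] F [-0.08 -0.05 -0.06] cam [0.52  0.132 0.398] look [-0.01 -0.29 -0.96] q [-0.02  0.05  0.15  1.67  0.    1.58]
```

View pics/w5b.png

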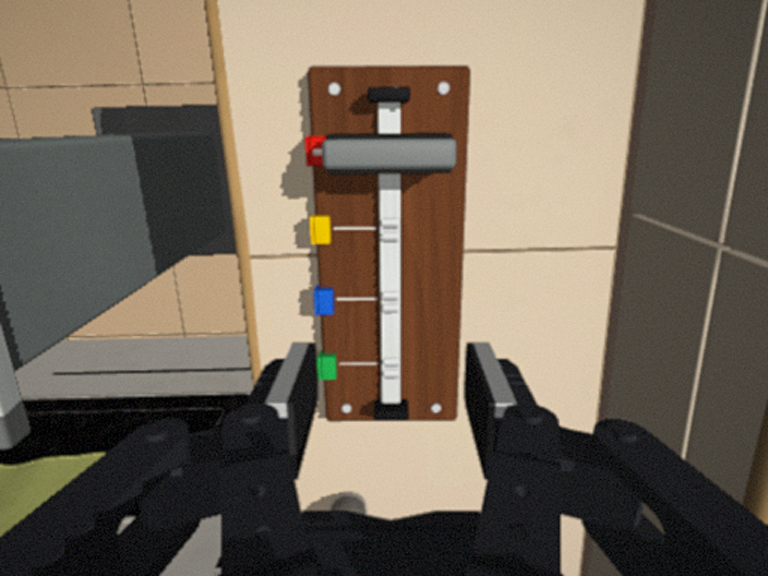

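The white pointer (318,152) sits over the middle of the red clip (316,151), and the stop stayed put when the hand withdrew. The hand is clear, so I'm handing in.

```bash
python3 -c "
from plant import r
print(r.job_done())"
```

```text
the job is handed in; nothing more can be done
None
```

The stop was pushed over the yellow notch and snapped into the notch at the red clip, and I handed in with the hand clear at about 22 s; on a first try the shut fingertips had slipped past the stop, moving it only about 7 mm.

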